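# Back the sample carousel up one notch

## Task

The sample carousel on the bench has been advanced one place too far. With a fingertip, lift its ratchet pawl out of the notch and tip it right over so that it stays back, push the carousel back one notch (clockwise seen from above), then tip the pawl over again so that it drops fully into the next notch and locks the carousel there. Pick nothing up: the vials stay sitting in their cups and the glassware standing around is left alone.

Things in the scene. Friction and masses are not known exactly. Their poses are not given: they have to be found in the camera images.
- station: Fixed cream housing of the carousel: round, 292 mm in diameter, 50 mm high. Origin: on the bench under the carousel's axis; z up. Angles here are taken about z from its x axis, counterclockwise from above; heights from the bench. At +90 degrees (its +y side) a pedestal 56 mm wide, 50 mm high, runs out to 228 mm from the axis and carries the pawl between cheeks 23 mm wide overall, 94 mm high, and behind it a stop.
- needle_tip (a point): Lower end of the fixed sampling needle, 100 mm from the axis at -22.5 degrees, 156 mm high. It hangs from an arm 26 mm wide at 225 to 247 mm height, which comes in from a post 18 mm thick, 166 mm from the axis at the same angle; the post's foot is 100 mm wide, 50 mm high and ends 193 mm from the axis.
- carousel (a joint): Turn of the carousel about its upright axis, rad: near 0 at the start, growing counterclockwise from above (forward, the way the ratchet lets it turn); backward, clockwise, is negative; one notch is 0.785 (45 degrees). Aluminium disc 276 mm in diameter, deck 64 mm high, black hub 60 mm wide up to 80 mm. It turns stiffly (about 1.5 N at a cup) and stays where it is left.
- cup (a point): Centre of the rim of one of the 8 grey open cups on the deck; this one is at 22.5 degrees when the carousel joint is 0 and turns with it, the others follow every 45 degrees, all centred 100 mm from the axis. Each is 30 mm in outside diameter and 35 mm high (rim 99 mm above the bench), with about 46 mm of free deck between neighbours.
- notch (a point): Middle of the floor of the notch that holds the pawl at the start (turns with the carousel). Steel ratchet ring, 119 to 138 mm from the axis, tooth tops 78 mm high, 8 notches 14 mm deep halfway between cups: flat floor 18 mm long, upright wall at its counterclockwise end that stops the carousel going back, 22 mm ramp at the other end. The 12 mm nose has 3 mm play either way in it.
- pawl_pin (a point): Centre of the pawl's level pin, fixed: 186 mm from the axis at +90 degrees, 84 mm high, parallel to the station's x axis. The steel pawl: an arm 12 mm wide and 8 mm thick reaching 64 mm from the pin in over the ring, at its end a 14 mm long nose down to 18 mm below the pin's level, and near the pin a thumb lever 12 mm wide rising to a cross bar.
- pawl (a joint): Tip angle of the pawl, rad: 0 fully down in a notch, about 0.2 lying on top of the ring, 1.5 tipped right over outward against its stop, its arm upright. Only its weight (0.1 to 0.2 kg) holds it: let go below about 0.85 it falls in, above about 1.05 it falls outward and stays. With the pawl lying on the ring the carousel can still be pushed back, until the pawl falls into the next notch and meets its wall.
- pawl_bar (a point): Centre of the finger bar, a steel cross bar 16 mm thick, 30 mm long, along the station's x. Pawl down: 161 mm from the axis, 134 mm high; push it level outward from the axis, 1 to 5 N, by 50 mm or so to tip the pawl. Tipped back: 234 mm from the axis, 113 mm high, the arm upright between it and the carousel, up to 148 mm high; push the arm's top inward, over the bar, to bring it back.
- vial_a: Loose crimp-capped glass vial, 22.5 mm in diameter and 75 mm tall, standing in one of the carousel's cups on the deck and turning with it. Origin: centre of its underside.
- vial_b: Loose crimp-capped glass vial, 22.5 mm in diameter and 75 mm tall, standing in one of the carousel's cups on the deck and turning with it. Origin: centre of its underside.
- vial_c: Loose crimp-capped glass vial, 22.5 mm in diameter and 75 mm tall, standing in one of the carousel's cups on the deck and turning with it. Origin: centre of its underside.
- vial_d: Loose crimp-capped glass vial, 22.5 mm in diameter and 46 mm tall, standing in one of the carousel's cups on the deck and turning with it. Origin: centre of its underside.
- vial_e: Loose crimp-capped glass vial, 22.5 mm in diameter and 46 mm tall, standing in one of the carousel's cups on the deck and turning with it. Origin: centre of its underside.
- flask: Loose conical glass flask, 66 mm across the foot and 105 mm tall, standing on the bench beside the carousel. Origin: centre of its underside.
- bottle: Loose amber glass bottle with a screw cap, 56 mm in diameter and 115 mm tall, standing on the bench beside the carousel. Origin: centre of its underside.
- beaker: Loose glass beaker, 50 mm in diameter and 60 mm tall, standing on the bench beside the carousel. Origin: centre of its underside.

How it is judged:
By the outcome, as a careful person would: the job done as asked, in the order asked, and still so for the second after the job is handed in, with the robot touching nothing.
It also fails if it takes over 64 s, if anything falls off the work surface, if the arm or the gripper's body presses on something with over 40 N, if the wrist force passes 120 N, or if a joint passes its speed limit or range.

## Robot

A 6-joint arm with a two-finger parallel gripper is mounted at the origin on the work surface. World frame = base frame: x ahead of the robot, y to its left, z up, the work surface at z = 0. Lengths are in mm, angles in rad, forces in N, time in s.
With the tool pointing down it reaches from about 275 to 825 mm from the base axis. Payload 5.2 kg.
Tool frame: the origin (TCP) lies at the very end of the fingers, on their centre line; the grasp point (between the pads) lies 19 mm behind it; z points along the fingers, y is the direction in which the jaws open and shut (so a half turn about z gives the same grasp; the last joint's range is limited). The gripper opens to 93 mm and grips with 3 to 60 N. Pads are 15 mm wide; open, the fingers measure 128 mm over their backs; the gripper's body (75 mm by 188 mm) begins 65 mm behind the grasp point.
Start: joints at [0.959, 0.259, 1.535, -0, 1.348, -0.203], TCP at [218.609, 504.693, 187.253] pointing down, gripper open.
Joint ranges: [-3.14, 3.14], [-0.91, 2.08], [0.19, 2.58], [-1.22, 4.36], [0.22, 2.71], [-3.12, 3.12]. Speed limits (rad/s): [2.57, 2.57, 3.14, 3.14, 3.14, 3.14].

## Interface

Orientations are given as [roll, pitch, yaw] about the fixed x, y, z axes, in that order (R = Rz(yaw) Ry(pitch) Rx(roll)).
In Python, from bench import robot gives the robot as it stands. The module is installed in compiled form; this text tells all that it offers. Calls block until the motion is done:
- robot.move_ptp(position, orientation): joint-space move of the TCP to a pose.
- robot.move_linear(position, ori=None, speed=150, f_stop=None): straight line of the TCP; ori=None keeps the orientation; speed is the mean speed in mm/s. With f_stop (N) it stops when the force on the tool has changed by that much, and returns True; else False.
- robot.move_j(angles): joint-space move.
- robot.move_gripper(opening): opening from 0.0 (shut) to 1.0 (fully open); the grip force is fixed at half the most; returns when the fingers have stopped.
- robot.sleep(seconds).
- robot.inverse_kinematics(position, orientation): joint angles nearest the present ones, or None.
- robot.get_image(name): name is "scene" or "top" or "wrist"; returns a dict with "img" (480x640x3 uint8, blue, green, red), "fovy" (degrees; the focal length in pixels is half the picture's height over the tangent of half this angle, whatever the lens; pixels are square), "cx", "cy" (the principal point, pixels), "k1" (the pictures are not rectified: a ray, as slopes to the right and down, at radius r is drawn at 1 + k1 r^2 times it, then the intrinsics apply), "eye" and "orientation" of the camera in the world. Camera axes: x right, y down, z forward; pixel columns grow to the right and rows downward; lengths in mm; the calibration is good to about 2 mm. A picture is of the moment at which its call begins. There is no depth.
A pose or a line that the arm cannot do raises robot.MotionError and nothing moves.
- robot.hand_in(): hands the job in, once; it reports no verdict.
Readings, each from a call of its own:
- robot.current_t(): time.
- robot.current_qpos(): joint angles.
- robot.current_joint_vel(): joint speeds.
- robot.current_joint_efforts(): joint torques, N m.
- robot.current_tcp_pos(): TCP position.
- robot.current_eef_rot(): TCP orientation.
- robot.current_contact_force(): force on the tool from outside, world axes, zero at the start.
- robot.current_ft_torque(): the same for the moment, N m.
- robot.current_gripper_width(): opening from 0.0 (shut) to 1.0 (fully open).
Only numpy, scipy, OpenCV 4.12 (cv2) and the standard library are available. Lean on these libraries where they do the work, as an engineer would, in place of code of your own. Each camera call takes 0.05 s, during which the arm holds its last target.

## Working session

There is one attempt and no reset: what is moved stays moved. The work goes in short steps, each a Python script; the robot and the scene stay as the last script left them, time stands still between calls to the robot, and variables do not carry over. Pictures are saved under pics/ and viewed, and the job is handed in when it is done.

```bash
mkdir -p pics
cat > h.py <<'E'
import numpy as np, cv2
from bench import robot
from scipy.spatial.transform import Rotation as R
def grab(n,f):
    d=robot.get_image(n); cv2.imwrite('pics/'+f+'.png',d['img']); 
    np.save('pics/'+f+'.npy',d,allow_pickle=True); return d
def load(f): return np.load('pics/'+f+'.npy',allow_pickle=True).item()
def rot(d):
    o=np.array(d['orientation'],float)
    return o if o.shape==(3,3) else R.from_euler('xyz',o).as_matrix()
def ray(d,u,v):
    f=240/np.tan(np.radians(d['fovy'])/2)
    a=np.array([(u-d['cx'])/f,(v-d['cy'])/f]); s=a.copy()
    for _ in range(30): s=a/(1+d['k1']*(s@s))
    return np.array(d['eye'],float), rot(d)@np.array([s[0],s[1],1])
def onz(d,u,v,z):
    e,r=ray(d,u,v); return e+r*(z-e[2])/r[2]
def proj(d,p):
    f=240/np.tan(np.radians(d['fovy'])/2)
    c=rot(d).T@(np.array(p,float)-d['eye']); s=c[:2]/c[2]; s=s*(1+d['k1']*(s@s))
    return s*f+[d['cx'],d['cy']]
E
python3 - <<'E'
from h import *
for n in ['scene','top','wrist']:
    d=grab(n,n+'0'); print(n,{k:d[k] for k in d if k!='img'})
print(robot.current_t(),robot.current_eef_rot(),robot.current_gripper_width())
E
```

```text
scene {'fovy': 50.38292459839815, 'cx': 315.94015937458164, 'cy': 234.36237856006554, 'k1': -0.06327447609929578, 'eye': array([ 909.78733579, -528.11944643,  571.76267562]), 'orientation': array([-2.17155049e+00,  1.08522961e-04,  5.65843076e-01])}
top {'fovy': 51.72805269740827, 'cx': 312.4227718051789, 'cy': 230.1700322036311, 'k1': -0.12155059549533816, 'eye': array([ 412.97986507,   19.04916817, 1014.53779286]), 'orientation': array([-2.97245215,  0.00611257, -1.58127397])}
wrist {'fovy': 59.04401031137515, 'cx': 314.8997860816159, 'cy': 241.6080623561053, 'k1': -0.10078387068778935, 'eye': array([142.52044748, 536.91078561, 384.47647978]), 'orientation': array([2.83478385e+00, 1.85636101e-03, 1.16247136e+00])}
0.15 [-3.14021619e+00 -3.03953478e-04  2.73280681e+00] 0.99864119903609
```

View pics/top0.png

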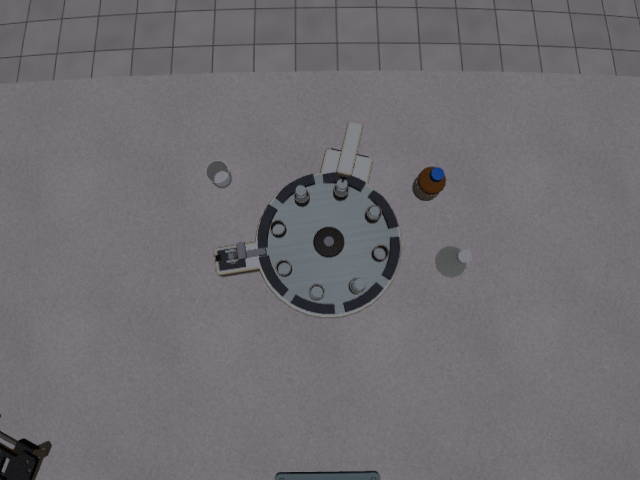

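View pics/scene0.png

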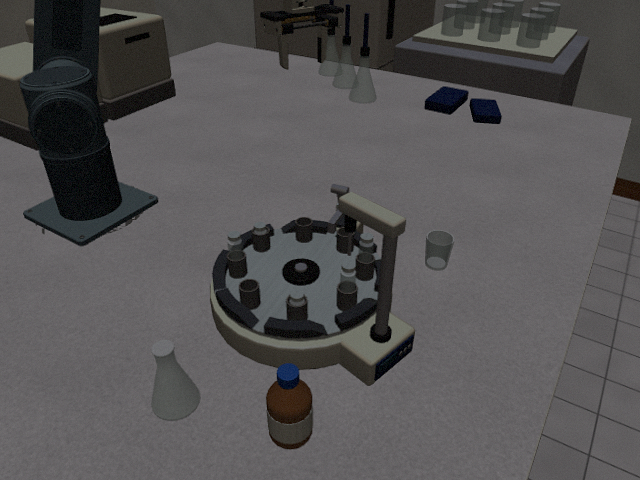

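View pics/wrist0.png

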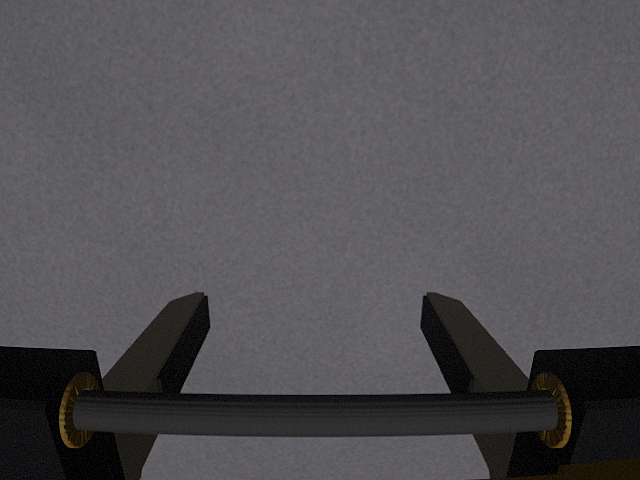

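The top view shows the carousel hub near (329,241). The pawl pedestal runs left to about (216,258), which is world +y. The needle post is near (347,165), the beaker (220,175), bottle (430,183) and flask (455,260). I'll measure these more finely.

Run:
```python
from h import *
d=load('top0'); im=d['img']
z=cv2.resize(im[110:330,200:480],None,fx=2.8,fy=2.7,interpolation=cv2.INTER_CUBIC)
z=cv2.convertScaleAbs(z,alpha=1.6,beta=10)
cv2.imwrite('pics/topz.png',z)
z=cv2.resize(im[225:285,205:285],None,fx=10,fy=10,interpolation=cv2.INTER_CUBIC)
cv2.imwrite('pics/pawlz.png',cv2.convertScaleAbs(z,alpha=1.8,beta=10))
d=load('scene0'); z=cv2.resize(d['img'][170:400,190:470],None,fx=2.8,fy=2.6,interpolation=cv2.INTER_CUBIC)
cv2.imwrite('pics/scz.png',cv2.convertScaleAbs(z,alpha=1.6,beta=10))
```

```text
(no output)
```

View pics/topz.png

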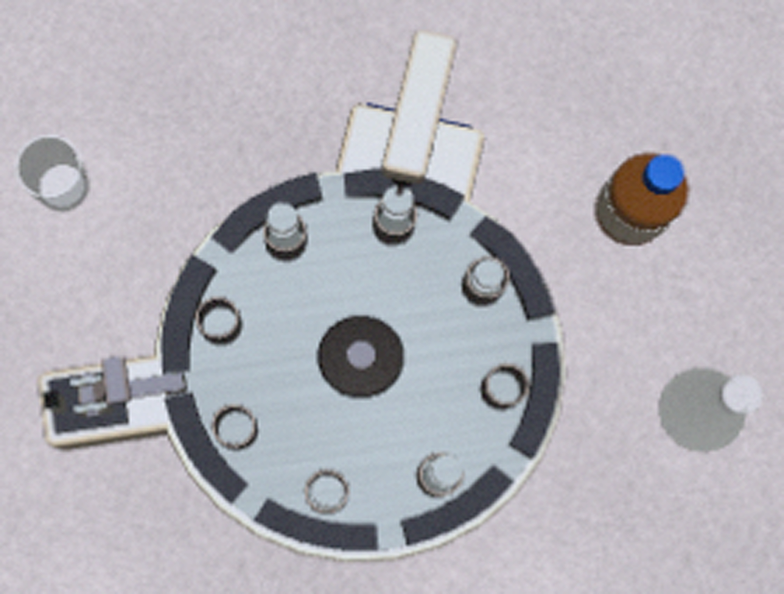

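View pics/pawlz.png

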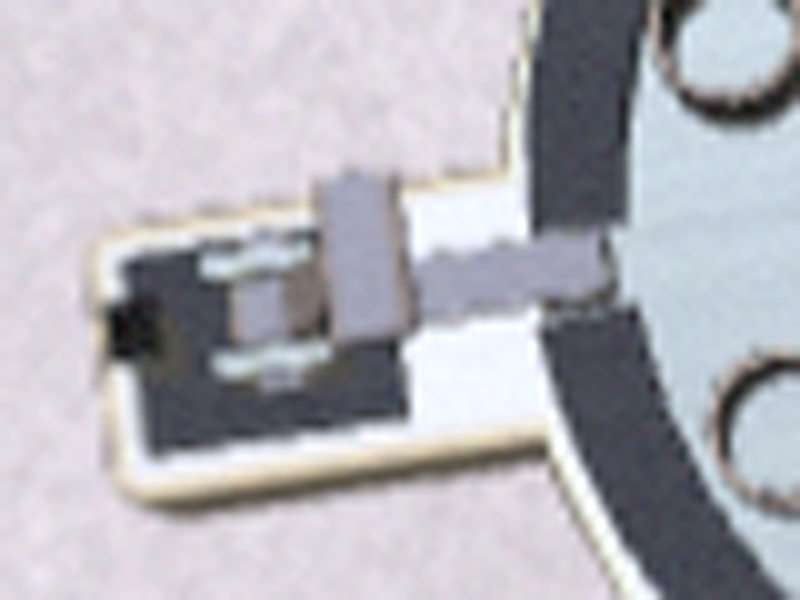

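View pics/scz.png

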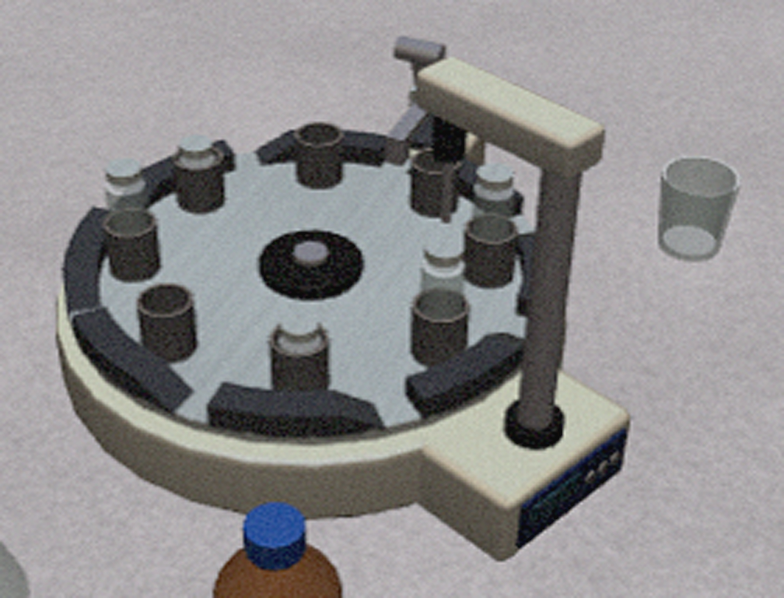

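Run:
```python
from h import *
from scipy.optimize import least_squares
d=load('top0'); im=d['img']
hsv=cv2.cvtColor(cv2.GaussianBlur(im,(3,3),0),cv2.COLOR_BGR2GRAY)
m=(hsv<70).astype(np.uint8)
n,l,s,c=cv2.connectedComponentsWithStats(m)
ring=np.zeros_like(m)
for i in range(1,n):
    if s[i,4]>60 and 190<c[i][0]<480 and 110<c[i][1]<330:
        print(i,s[i],c[i].round(1),onz(d,*c[i],78).round(1))
        r=np.hypot(*(c[i]-[329,241]))
        if 55<r<75 and s[i,4]>150: ring[l==i]=1
cs,_=cv2.findContours(ring,cv2.RETR_EXTERNAL,cv2.CHAIN_APPROX_NONE)
P=np.array([onz(d,*p[0],78)[:2] for q in cs for p in q])
def fit(rr,P,c0):
    P=P[abs(np.hypot(*(P-c0).T)-rr)<8]
    f=least_squares(lambda x:np.hypot(*(P-x[:2]).T)-x[2],[*c0,rr],loss='soft_l1')
    return f.x,len(P)
c0=onz(d,329,241,78)[:2]; print('c0',c0)
for k in range(3):
    a,na=fit(138,P,c0); b,nb=fit(119,P,c0); c0=(a[:2]+b[:2])/2; print(a,na,b,nb)
C=c0
# hub
for i in range(1,n):
    if np.hypot(*(c[i]-[329,241]))<5: print('hub',onz(d,*c[i],80))
# bar & pedestal
ip=lambda x,y:((x+.5)/10-.5+205,(y+.5)/10-.5+225)
b=onz(d,*ip(362,260),142)[:2]; v=b-C; print('bar',b,np.hypot(*v),np.degrees(np.arctan2(v[1],v[0]))-90)
p1=[onz(d,*ip(*q),50)[:2] for q in [(100,240),(530,165),(120,495),(550,432)]]
for a,b in [(0,1),(2,3)]:
    v=p1[a]-p1[b]; print('edge',np.degrees(np.arctan2(v[1],v[0]))-90)
e=(p1[0]+p1[2])/2-C; print('pedend',np.hypot(*e),np.degrees(np.arctan2(e[1],e[0]))-90)
iz=lambda x,y:((x+.5)/2.8-.5+200,(y+.5)/2.7-.5+110)
for q in [(219,321),(236,428),(327,491),(441,475),(504,387)]:
    v=onz(d,*iz(*q),99)[:2]-C; print('cup',np.hypot(*v),np.degrees(np.arctan2(v[1],v[0])))
```

```text
1 [413 167  33  34 817] [428.7 183.3] [ 663.6 -206.3   78. ]
2 [323 172  42  21 405] [344.1 180.4] [671.  -39.9  78. ]
3 [276 174  39  33 487] [295.7 189.6] [653.5  54.8  78. ]
4 [333 186  15  15  98] [338.7 195. ] [641.7 -28.8  78. ]
5 [368 191  30  38 449] [383.7 209.1] [ 612.8 -115.4   78. ]
7 [258 205  26  46 516] [266.4 226.2] [581.8 111.7  78. ]
9 [365 212  14  11  66] [369.9 218.7] [594.1 -88.   78. ]
10 [313 227  31  30 682] [328.3 241.6] [550.4  -7.   78. ]
12 [377 237  23  43 486] [391.  256.7] [ 520.  -126.2   78. ]
14 [215 250  32  20 361] [228.8 260.3] [516.4 183.3  78. ]
16 [259 253  29  43 440] [271.7 274.3] [489.1 101.1  78. ]
18 [222 269  37   8  65] [240.4 272.5] [493.  160.7  78. ]
20 [343 283  40  29 407] [362.8 297.9] [442.7 -70.4  78. ]
25 [291 295  44  19 414] [312.9 305.6] [429.4  23.6  78. ]
c0 [551.59730444  -8.37712387]
[551.57668744  -7.38880336 135.75043447] 362 [550.00949882  -7.25657853 118.3831916 ] 365
[551.55948601  -7.33610544 135.75461507] 361 [549.89470758  -7.17360328 118.33333356] 364
[551.559486    -7.33610545 135.75461507] 361 [549.8994535   -7.162274   118.33983888] 363
hub [550.10397663  -6.96223898  80.        ]
bar [526.66468846 150.92745244] 159.99676192470056 8.650567259686838
edge 9.378081382930631
edge 7.867047897045438
pedend 224.20542159147942 8.420562956266096
cup 97.7199802248751 76.72341392469016
cup 98.76350668229178 121.97117907145144
cup 98.97334509864822 165.95551151404857
cup 100.12317590523534 -149.24021704254443
cup 98.19842141332151 -105.35997910418929
```

```bash
cat >> h.py <<'E'
C=np.array([550.7,-7.1]); YAW=np.radians(8.5)
def pol(r,adeg): # world polar about axis
    a=np.radians(adeg); return C+r*np.array([np.cos(a),np.sin(a)])
PA=98.5
def down(yaw): return [np.pi,0,yaw]
def P(r,adeg,z): return [*pol(r,adeg),z]
def st(): print('t',round(robot.current_t(),2),'tcp',np.round(robot.current_tcp_pos(),1),'F',np.round(robot.current_contact_force(),1))
E
python3 - <<'E'
from h import *
y=np.radians(98.5)
robot.move_gripper(0.0)
p=P(138,PA,185)
for yy in (y,y-np.pi): print(yy,robot.inverse_kinematics(p,down(yy)))
robot.move_ptp(p,down(y)); st()
grab('wrist','w1');grab('scene','s1')
E
```

```text
1.7191493132144147 [ 0.03490301  0.25267579  1.54852915  0.          1.34038771 -0.11344998]
-1.4224433403753785 [ 3.49030085e-02  2.52675793e-01  1.54852915e+00 -4.44089210e-16
  1.34038771e+00  3.02814268e+00]
t 3.38 tcp [530.  130.4 185. ] F [-0.4  0.2  0.7]
```

View pics/w1.png

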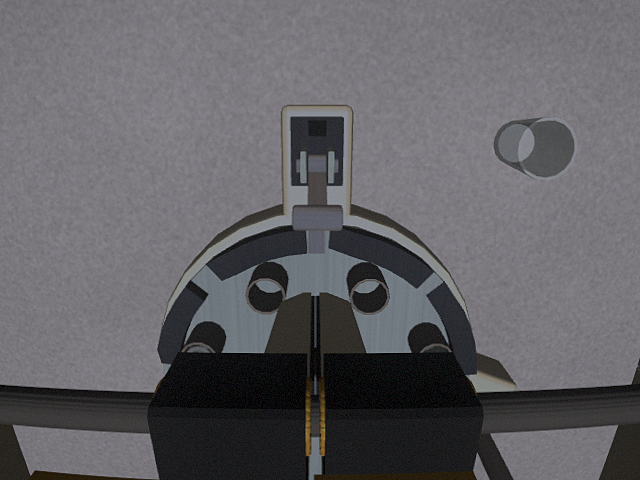

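View pics/s1.png

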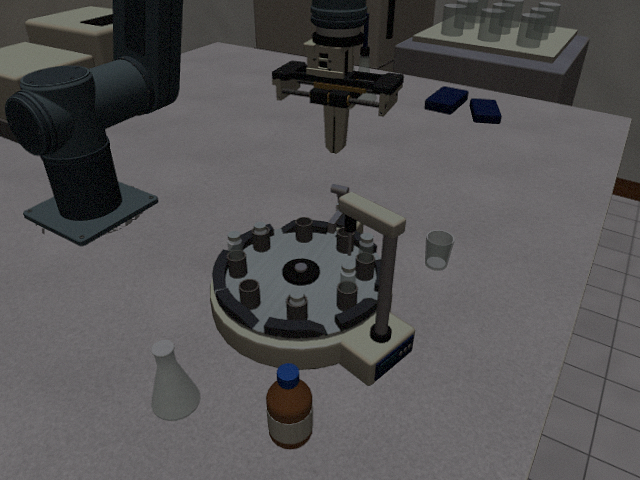

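Wrist view: the bar is centred at (318,218), square to the shut fingers at x≈315, and the cups on either side are clear. I'll check its position, then go down and push.

Run:
```python
from h import *
d=load('w1'); b=onz(d,318,212,142)[:2]; print('bar',b,'pred',pol(161,PA))
robot.move_linear(P(138,PA,124)); st()
hit=robot.move_linear(P(165,PA,124),speed=40,f_stop=1.0); st(); print(hit)
robot.move_linear(P(211,PA,124),speed=60); st()
grab('wrist','w2');grab('scene','s2');grab('top','t2')
```

```text
bar [529.56824996 155.42401628] pred [526.90268481 152.131554  ]
t 4.03 tcp [530.5 129.7 124.4] F [-0.2 -0.9  0.9]
t 4.86 tcp [526.3 156.  124. ] F [ 0.1  0.3 -0.2]
False
t 5.78 tcp [519.5 201.5 124. ] F [ 1.2 -0.1 -0.1]
```

View pics/w2.png

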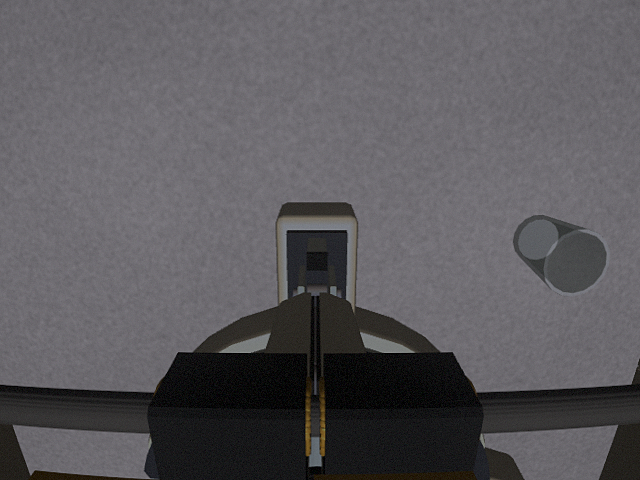

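View pics/s2.png

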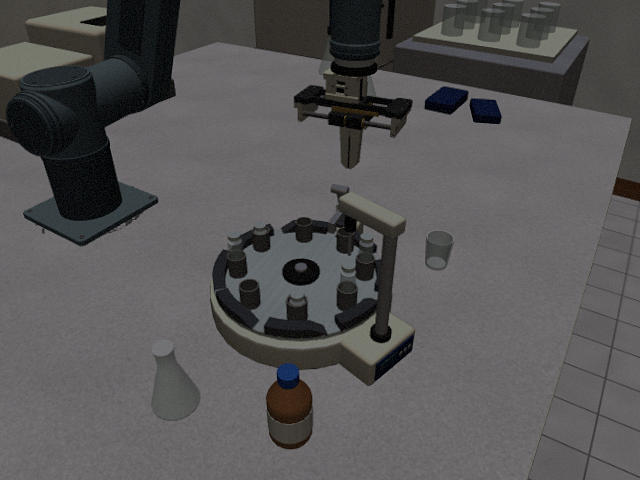

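The bar hasn't moved in the scene view: it's still at (340,190), and the fingertip is at (350,168). I'll check the projections before doing anything else.

Run:
```python
from h import *
for n in ['scene0','s2','top0','t2','w1','w2']:
    d=load(n); print(n,'tcp2',proj(d,[519.5,201.5,124]).round(0),'tcp1',proj(d,[530,130.4,185]).round(0),'bar',proj(d,P(161,PA,134)).round(0),'barback',proj(d,P(234,PA,113)).round(0),'needle',proj(d,P(100,-14,156)).round(0))
# triangulate bar scene0/top0
def tri(L):
    A=np.zeros((3,3));b=np.zeros(3)
    for n,u,v in L:
        e,r=ray(load(n),u,v); r/=np.linalg.norm(r); M=np.eye(3)-np.outer(r,r); A+=M;b+=M@e
    x=np.linalg.solve(A,b); return x
x=tri([('scene0',340,189),('top0',240.75,250.5)]); print('bar tri',x)
d=load('t2'); z=cv2.resize(d['img'][200:300,190:350],None,fx=5,fy=5,interpolation=cv2.INTER_CUBIC)
cv2.imwrite('pics/t2z.png',cv2.convertScaleAbs(z,alpha=1.8,beta=10))
d=load('s2'); z=cv2.resize(d['img'][80:280,260:460],None,fx=3,fy=3,interpolation=cv2.INTER_CUBIC)
cv2.imwrite('pics/s2z.png',cv2.convertScaleAbs(z,alpha=1.6,beta=10))
```

```text
scene0 tcp2 [350. 181.] tcp1 [336. 168.] bar [340. 189.] barback [354. 181.] needle [349. 254.]
s2 tcp2 [350. 181.] tcp1 [336. 168.] bar [340. 189.] barback [354. 181.] needle [349. 254.]
top0 tcp2 [215. 256.] tcp1 [249. 245.] bar [241. 251.] barback [203. 259.] needle [342. 181.]
t2 tcp2 [215. 256.] tcp1 [249. 245.] bar [241. 251.] barback [203. 259.] needle [342. 181.]
w1 tcp2 [313. 128.] tcp1 [312. 280.] bar [313. 213.] barback [313.  89.] needle [439. 488.]
w2 tcp2 [312. 280.] tcp1 [311. 487.] bar [312. 376.] barback [312. 230.] needle [446. 626.]
bar tri [527.67521054 152.05015428 133.96985061]
```

View pics/t2z.png

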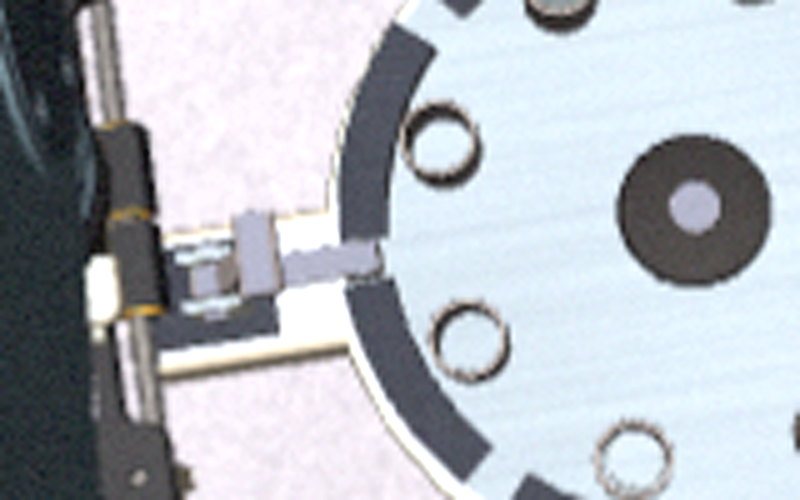

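View pics/s2z.png

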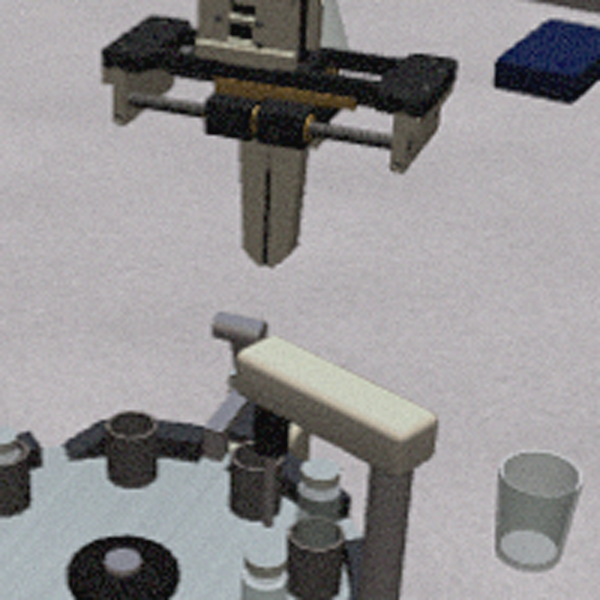

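The real fingertip sits above the predicted TCP in both views: scene (335,152) against (336,168), wrist row 293 against 280. I'll triangulate the tip to get the offset.

Run:
```python
from h import *
def tri(L):
    A=np.zeros((3,3));b=np.zeros(3)
    for n,u,v in L:
        e,r=ray(load(n),u,v); r/=np.linalg.norm(r); M=np.eye(3)-np.outer(r,r); A+=M;b+=M@e
    return np.linalg.solve(A,b)
for w,s,us,t in [('w1','s1',(335.5,152),[530,130.4,185]),('w2','s2',(350,168),[519.5,201.5,124])]:
    x=tri([(w,315,293),(s,*us)]); print(x.round(1),(x-t).round(1))
    print(onz(load(s),*us,t[2]).round(1))
d=load('w2'); 
for dz in (0,10,20,25,30): print(dz,proj(d,[519.5,201.5,124+dz]).round(1), proj(load('s2'),[519.5,201.5,124+dz]).round(1))
st(); print(robot.current_qpos(),robot.current_eef_rot())
```

```text
[529.1 134.5 211.6] [-0.9  4.1 26.6]
[498.8 183.  185. ]
[518.9 205.2 149.2] [-0.6  3.7 25.2]
[493.8 248.7 124. ]
0 [311.9 280. ] [349.7 181.4]
10 [311.8 288.1] [349.9 176.5]
20 [311.6 296.9] [350.1 171.6]
25 [311.6 301.6] [350.2 169.2]
30 [311.5 306.6] [350.3 166.7]
t 5.92 tcp [519.6 201.2 124. ] F [-0.2  0.2 -0.7]
[ 1.69388409e-01  3.21318956e-01  1.60976120e+00 -1.12156154e-04
  1.21052840e+00  2.15614667e-02] [-3.14157901e+00  1.05273953e-04  1.71866281e+00]
```

The visible fingertip is about 25 mm above the stated TCP, so it passed over the bar without touching it. I'll use tip = TCP + 25 mm in z, check the body clearance, and push again lower.

Run:
```python
from h import *
d=load('s2'); j=np.array([np.cos(YAW),np.sin(YAW),0]); t=np.array([519.6,201.2,124])
for k in (-94,94):
    for dz in (80,90,100,110,120,130): print(k,dz,((proj(d,t+k*j+[0,0,dz])-[260,80])*3).round(0))
robot.move_linear(P(138,PA,124),speed=150)
robot.move_linear(P(138,PA,99)); st()
hit=robot.move_linear(P(168,PA,99),speed=50,f_stop=1.2); st(); print(hit)
grab('scene','s3')
```

```text
-94 80 [128. 157.]
-94 90 [127. 141.]
-94 100 [127. 126.]
-94 110 [127. 110.]
-94 120 [127.  94.]
-94 130 [126.  77.]
94 80 [431. 211.]
94 90 [432. 195.]
94 100 [434. 179.]
94 110 [436. 162.]
94 120 [437. 145.]
94 130 [439. 127.]
t 6.88 tcp [529.3 130.2  98.4] F [ 0.7  0.4 -0.4]
t 7.17 tcp [529.9 135.2  99.4] F [ 0.4 -1.4  0.2]
True
```

View pics/s3.png

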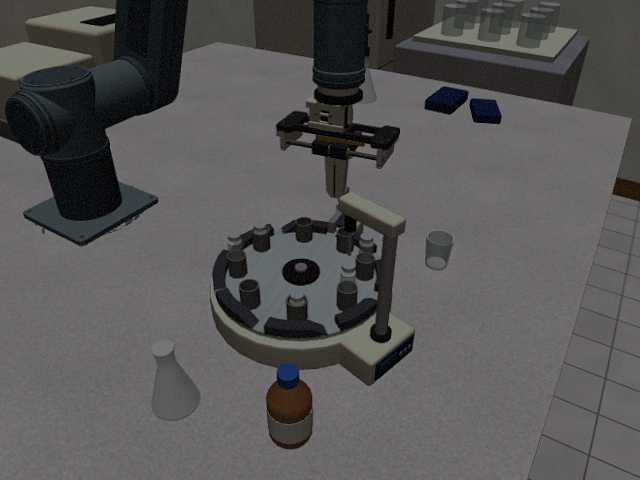

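The brackets confirm the whole tool is about 25 mm higher than reported. The tip at (336,193) is now in front of the bar, so I'll push.

Run:
```python
from h import *
for r in (160,185,200,213):
    robot.move_linear(P(r,PA,99),speed=60); st()
grab('scene','s4'); grab('top','t4')
z=cv2.resize(load('s4')['img'][100:300,240:460],None,fx=3.4,fy=3,interpolation=cv2.INTER_CUBIC)
cv2.imwrite('pics/s4z.png',cv2.convertScaleAbs(z,alpha=1.6,beta=10))
```

```text
t 7.65 tcp [526.7 151.6  98.8] F [ 0.1 -0.6  0.2]
t 8.22 tcp [523.2 176.2  98.9] F [ 0.8 -0.1  1.1]
t 8.62 tcp [521.1 191.1  99. ] F [ 0.6 -0.2  0.7]
t 8.98 tcp [519.1 204.   99. ] F [ 0.4 -0.5 -0.3]
```

View pics/s4z.png

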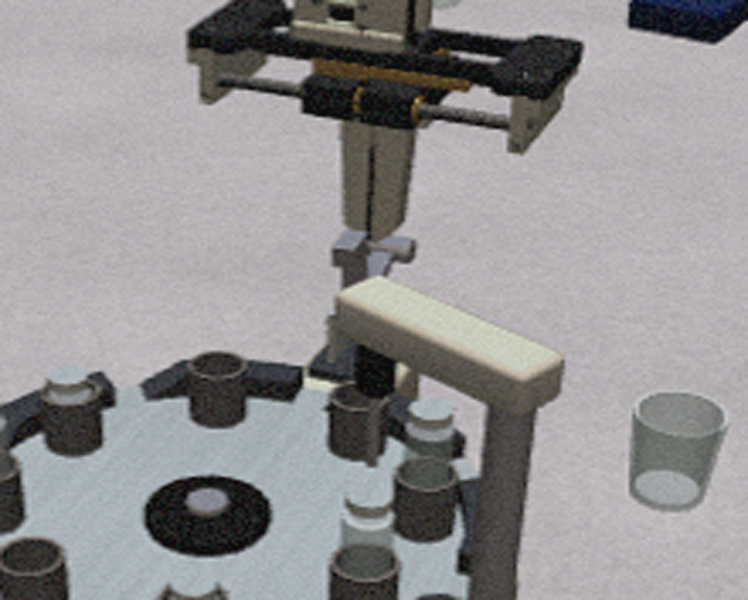

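The pawl is fully tipped: the bar is at about (354,181) full-frame, exactly where the tipped-back position predicts, and the nose arm stands upright. Next I'll lift clear and push the carousel.

Run:
```python
from h import *
robot.move_linear(P(211,PA,160),speed=150)
robot.move_linear(P(100,188.5,150),down(np.radians(98.5)),speed=250); st()
grab('scene','s5'); grab('top','t5')
z=load('s5')['img']; cv2.imwrite('pics/s5b.png',cv2.convertScaleAbs(z,alpha=1.5,beta=10))
```

```text
t 10.72 tcp [451.7 -21.3 149.8] F [-0.5 -0.3  0.5]
```

View pics/s5b.png

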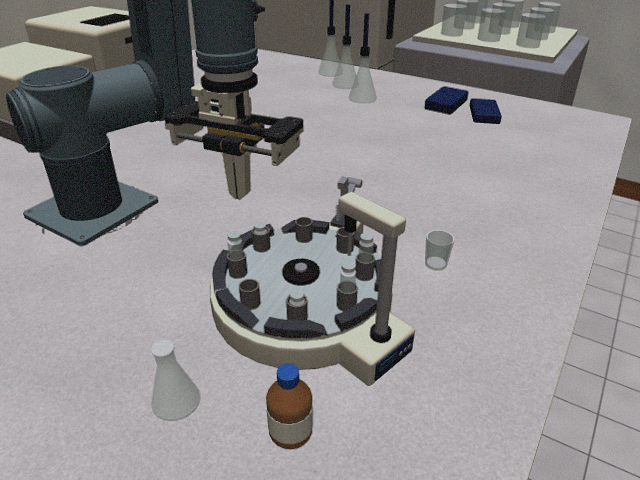

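View pics/t5.png

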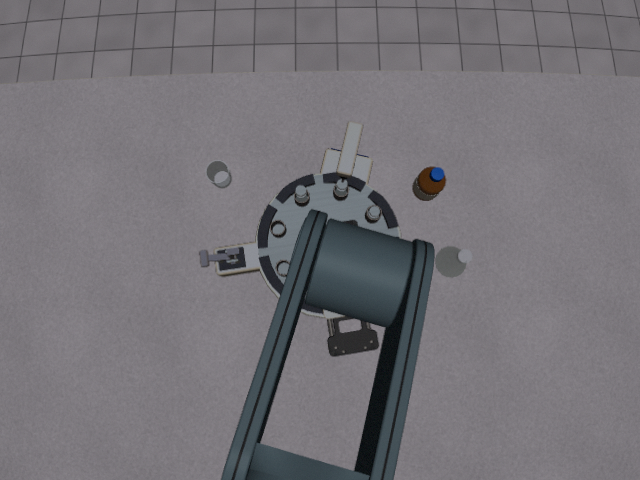

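Top view: the pawl is tipped back, with its bar at (203,258) as predicted, and the gripper is above the near side of the carousel. I'll go down between two cups and sweep clockwise.

Run:
```python
from h import *
print(robot.move_linear(P(100,188.5,53),speed=120,f_stop=8)); st()
for a in np.arange(182.5,138,-6):
    robot.move_linear(P(100,a,53),down(np.radians(a-90)),speed=60); 
    print(a,np.round(robot.current_contact_force(),1))
a=138.5
robot.move_linear(P(100,a,53),down(np.radians(a-90)),speed=40);st()
grab('scene','s6'); grab('top','t6'); grab('wrist','w6')
for n in ('s6','w6'): cv2.imwrite('pics/'+n+'b.png',cv2.convertScaleAbs(load(n)['img'],alpha=1.6,beta=10))
```

```text
False
t 11.78 tcp [452.4 -21.9  53.5] F [ 0.4  0.5 -0.5]
182.5 [-0.  -0.3  0.5]
176.5 [-1.1 -0.2 -1.1]
170.5 [-1.  -0.3  1.1]
164.5 [ 0.5 -0.9 -0. ]
158.5 [-0.1  0.2 -0.7]
152.5 [-0.1 -0.4  0.4]
146.5 [0.3 0.6 0.9]
140.5 [-0.1  0.1 -1.3]
t 14.63 tcp [475.7  59.   53. ] F [-0.4  0.2  0.1]
```

View pics/s6b.png

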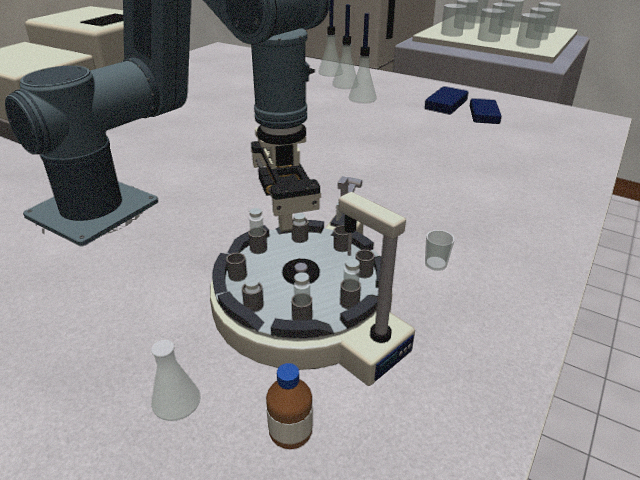

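View pics/t6.png

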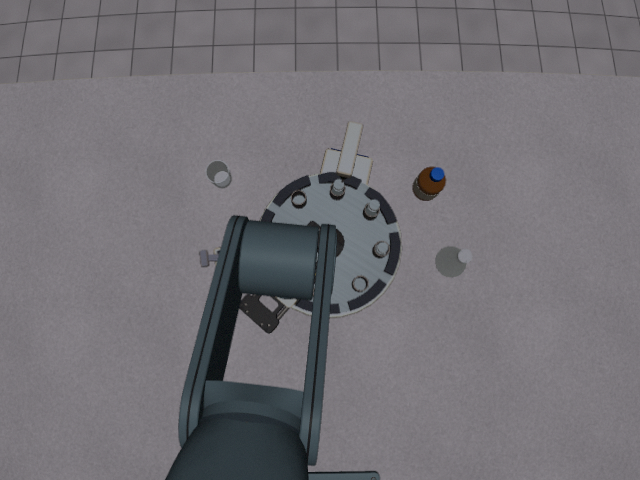

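View pics/w6b.png

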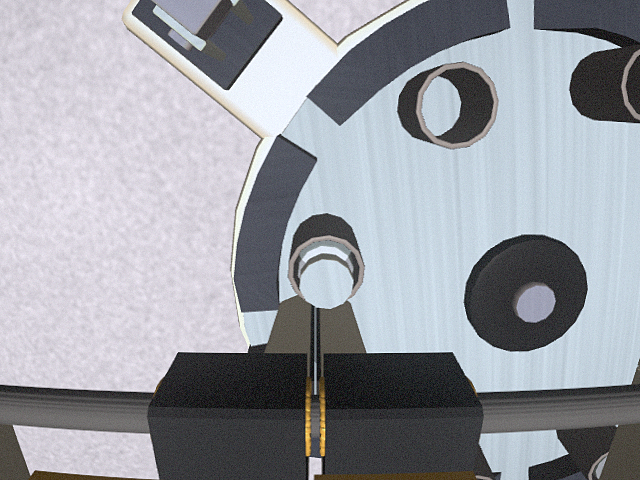

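The wrist view shows the pushed cup's rim at (327,272), the next rim at (457,105), and the wanted notch near (297,132), nearly in line with the pedestal. I'll measure the carousel angle.

```bash
cat >> h.py <<'E'
def cupang(d,L,z=99):
    for q in L:
        v=onz(d,*q,z)[:2]-C; a=np.degrees(np.arctan2(v[1],v[0])); print('cup r',np.hypot(*v).round(1),'ang',a.round(1),'joint mod45',((a-22.5-8.5+22.5)%45-22.5).round(2))
E
python3 - <<'E'
from h import *
d=load('w6'); cupang(d,[(327,272),(457,105)])
d=load('top0'); z=lambda x,y:((x+.5)/2.8-.5+200,(y+.5)/2.7-.5+110)
cupang(d,[z(*q) for q in [(219,321),(236,428),(327,491),(441,475),(504,387)]])
d=load('t6'); zz=cv2.resize(d['img'][165:320,250:410],None,fx=5,fy=3.8,interpolation=cv2.INTER_CUBIC)
zz=cv2.resize(d['img'][165:315,330:410],None,fx=4,fy=4,interpolation=cv2.INTER_CUBIC); cv2.imwrite('pics/t6z.png',cv2.convertScaleAbs(zz,alpha=1.7))
d=load('w6')
for q in [(340,124),(299,158)]:
    v=onz(d,*q,78)[:2]-C; print('notch edge',np.hypot(*v),np.degrees(np.arctan2(v[1],v[0])))
for q in [(124,10),(335,40),(262,137)]:
    print(q,onz(d,*q,50))
print('axis hub px', onz(d,534,301,82))
E
```

```text
cup r 96.4 ang 124.1 joint mod45 3.05
cup r 99.1 ang 77.9 joint mod45 1.88
cup r 97.6 ang 76.7 joint mod45 0.69
cup r 98.6 ang 122.0 joint mod45 1.0
cup r 98.9 ang 166.0 joint mod45 0.04
cup r 100.2 ang -149.2 joint mod45 -0.16
cup r 98.3 ang -105.3 joint mod45 -1.32
notch edge 118.06786438728635 96.77735776569307
notch edge 123.09522977090975 106.57001295465896
(124, 10) [498.88319846 210.75957724  50.        ]
(335, 40) [559.53464889 137.56484344  50.        ]
(262, 137) [506.42434298 127.86140512  50.        ]
axis hub px [553.5382758   -5.65972422  82.        ]
```

View pics/t6z.png

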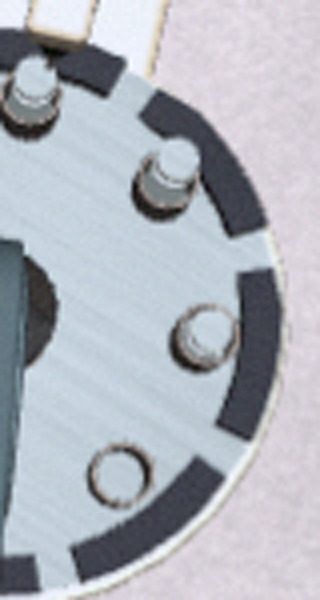

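```bash
cat >> h.py <<'E'
def teeth(d):
    g=cv2.cvtColor(cv2.GaussianBlur(d['img'],(3,3),0),cv2.COLOR_BGR2GRAY)
    n,l,s,c=cv2.connectedComponentsWithStats((g<70).astype(np.uint8)); o={}
    for i in range(1,n):
        v=onz(d,*c[i],78)[:2]-C; r=np.hypot(*v); a=np.degrees(np.arctan2(v[1],v[0]))
        if 350<s[i,4]<540 and 110<r<140: o[round(((a-8.5)%360)/45)%8]=(round(a,2),round(r,1),int(s[i,4]))
    return o
E
python3 - <<'E'
from h import *
A=teeth(load('top0'));B=teeth(load('t6'))
print(A);print(B)
for k in B:
    if k in A: print(k,B[k][0]-A[k][0])
E
```

```text
{7: (np.float64(-15.26), np.float64(124.7), 405), 1: (np.float64(75.33), np.float64(122.8), 516), 6: (np.float64(-60.17), np.float64(124.8), 449), 5: (np.float64(-104.45), np.float64(122.9), 486), 2: (np.float64(119.66), np.float64(124.5), 440), 4: (np.float64(-149.64), np.float64(125.2), 407), 3: (np.float64(165.78), np.float64(125.1), 414)}
{0: (np.float64(-10.89), np.float64(125.3), 374), 1: (np.float64(34.17), np.float64(123.2), 483), 7: (np.float64(-56.66), np.float64(125.4), 395), 6: (np.float64(-101.01), np.float64(124.7), 419), 5: (np.float64(-145.62), np.float64(125.3), 401)}
1 -41.16
7 -41.4
6 -40.84
5 -41.17
```

Tooth centroids before and after give −41.2°, so 3.8° remain. I'll finish the push, back off, lift and re-measure.

Run:
```python
from h import *
a=134.8
robot.move_linear(P(100,a,53),down(np.radians(a-90)),speed=30);st()
a=139
robot.move_linear(P(100,a,53),down(np.radians(a-90)),speed=60)
robot.move_linear(P(100,a,150),speed=180)
robot.move_ptp(P(205,PA,145),down(np.radians(98.5))); st()
grab('scene','s7'); grab('top','t7'); grab('wrist','w7')
A=teeth(load('top0'));B=teeth(load('t7'))
for k in B:
    for j in A:
        x=B[k][0]-A[j][0]
        if abs(x+45)<12: print(j,x)
cv2.imwrite('pics/t7b.png',cv2.convertScaleAbs(load('t7')['img'],alpha=1.5,beta=10))
cv2.imwrite('pics/w7b.png',cv2.convertScaleAbs(load('w7')['img'],alpha=1.5,beta=10))
```

```text
t 15.15 tcp [480.2  63.9  53. ] F [0.1 0.2 0.5]
t 16.75 tcp [519.2 195.5 143.2] F [-0.2  0.1  0.1]
1 -44.81999999999999
7 -45.18
2 -44.349999999999994
6 -44.370000000000005
3 -45.09
5 -44.709999999999994
```

View pics/t7b.png

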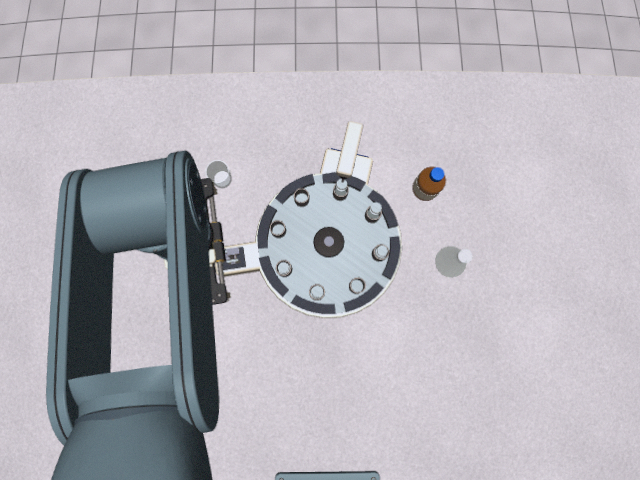

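View pics/w7b.png

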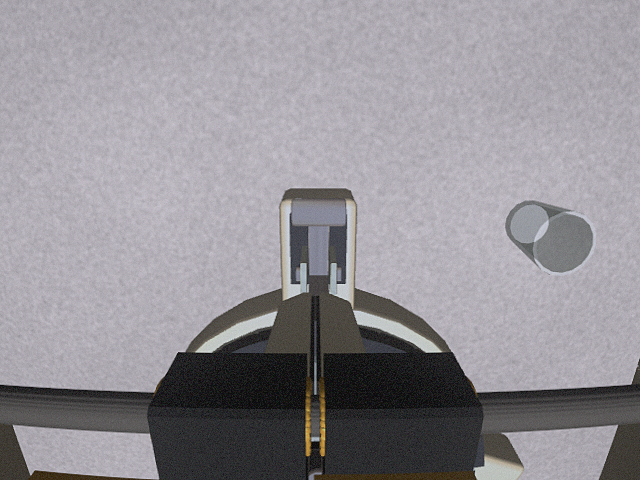

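View pics/s7.png

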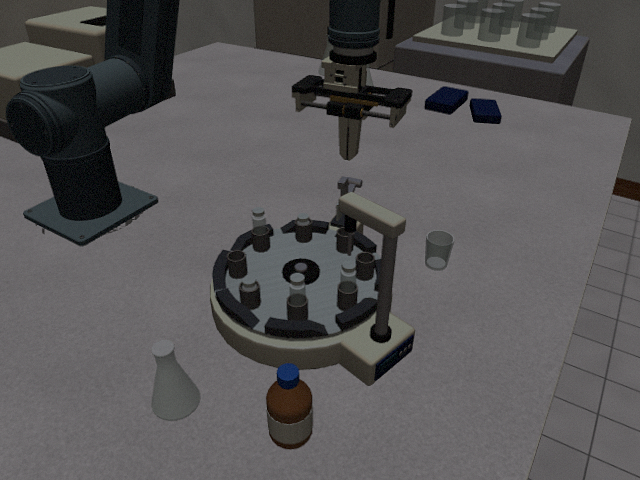

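The carousel is now at −44.75°, all five vials are seated, and the pawl is still back with its bar at (318,212) in the wrist view. Next I'll bring the arm's top inward, over the bar.

Run:
```python
from h import *
robot.move_linear(P(206,PA,103),speed=120); st()
for r in (190,175,160,150,140,134):
    robot.move_linear(P(r,PA,103),speed=70); st()
grab('scene','s8')
robot.move_linear(P(134,PA,165),speed=120)
robot.move_ptp(P(100,150,190),down(np.radians(60))); st()
grab('scene','s9'); grab('top','t9')
for n,b in (('s8',(100,300,240,460)),('s9',(100,300,240,460))):
    z=cv2.resize(load(n)['img'][b[0]:b[1],b[2]:b[3]],None,fx=3.4,fy=3,interpolation=cv2.INTER_CUBIC)
    cv2.imwrite('pics/'+n+'z.png',cv2.convertScaleAbs(z,alpha=1.6,beta=10))
z=load('t9')['img'][225:285,205:285]
cv2.imwrite('pics/t9z.png',cv2.convertScaleAbs(cv2.resize(z,None,fx=10,fy=10,interpolation=cv2.INTER_CUBIC),alpha=1.8,beta=10))
```

```text
t 17.4 tcp [520.4 196.1 103.2] F [0.6 0.1 1.2]
t 17.77 tcp [523.2 180.3 103.6] F [0.  0.5 0.7]
t 18.14 tcp [524.9 165.4 103. ] F [-0.6 -0.6  0.2]
t 18.51 tcp [527.2 150.6 103. ] F [-0.1 -1.   0.4]
t 18.8 tcp [528.7 140.6 103.1] F [-0.1 -0.9  1. ]
t 19.09 tcp [530.1 131.  103. ] F [0.4 0.2 0.1]
t 19.34 tcp [530.9 125.2 103. ] F [-0.2 -0.5 -0.4]
t 20.6 tcp [463.9  42.8 189.5] F [-0.3  1.1 -0. ]
```

View pics/s8z.png

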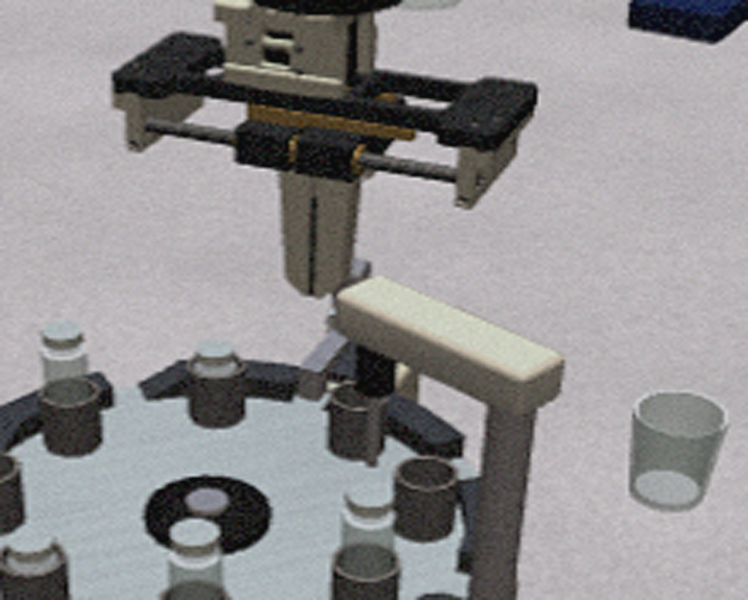

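View pics/s9z.png

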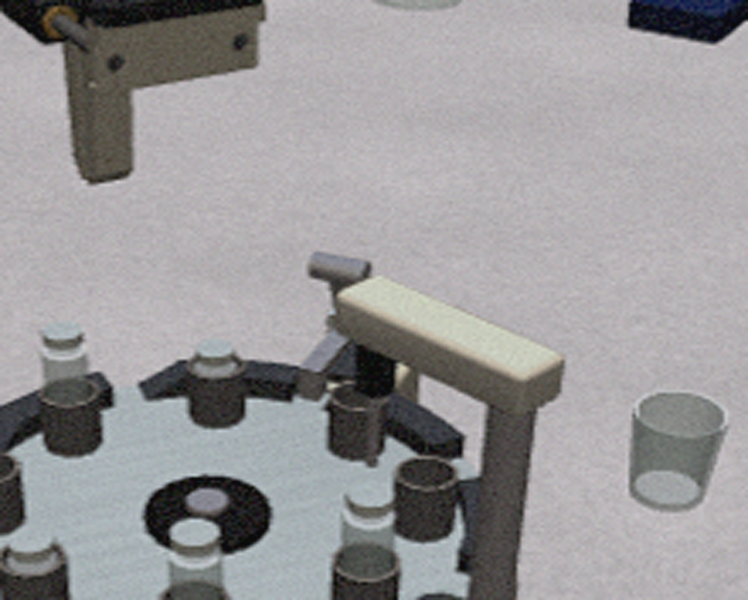

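View pics/t9z.png

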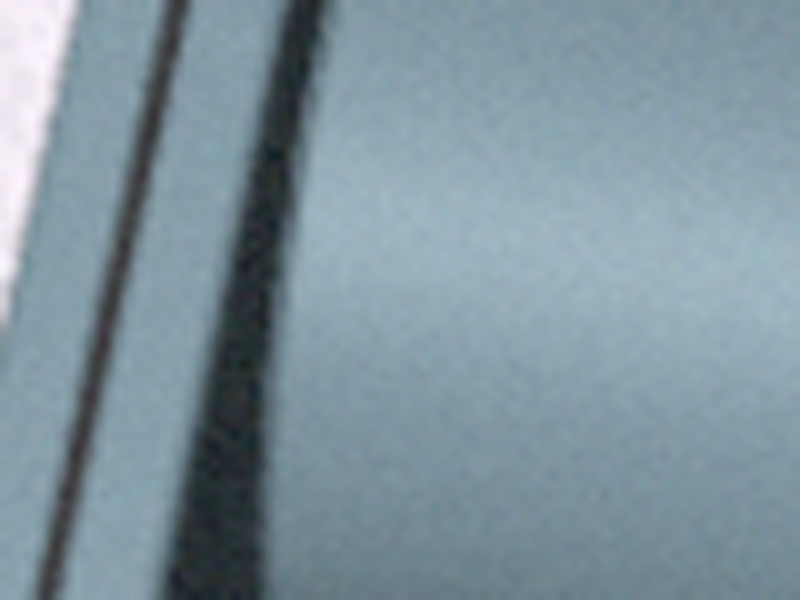

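The scene view shows the pawl back down, with its bar at (340,189), the same pixel as at the start. I'll move the arm aside for a clear view and compare with the first pictures.

Run:
```python
from h import *
robot.move_ptp([218,504,187],down(2.733)); st()
grab('scene','s10'); grab('top','t10')
A=load('scene0')['img'][175:245,320:365];B=load('s10')['img'][175:245,320:365]
f=lambda z,k:cv2.convertScaleAbs(cv2.resize(z,None,fx=k,fy=k,interpolation=cv2.INTER_CUBIC),alpha=1.6,beta=10)
cv2.imwrite('pics/cmp_s.png',np.hstack([f(A,8),f(B,8)]))
A=load('top0')['img'][225:285,205:285];B=load('t10')['img'][225:285,205:285]
cv2.imwrite('pics/cmp_t.png',np.hstack([f(A,5),f(B,5)]))
cv2.imwrite('pics/t10b.png',cv2.convertScaleAbs(load('t10')['img'],alpha=1.5,beta=10))
TA=teeth(load('top0'));TB=teeth(load('t10'))
for k in TB:
    for j in TA:
        x=TB[k][0]-TA[j][0]
        if abs(x+45)<12: print(j,x)
m=lambda im:(abs(im[175:245,320:365].astype(int)))
for dx in range(-2,3):
  print(dx,[round(float(np.abs(np.roll(load('s10')['img'],(dy,dx),(0,1))[180:200,325:352].astype(int)-load('scene0')['img'][180:200,325:352]).mean()),2) for dy in range(-2,3)])
```

```text
t 22.59 tcp [218.9 503.6 187. ] F [-0.2  0.   0.4]
1 -44.9
7 -45.02
2 -44.08
6 -44.620000000000005
3 -45.870000000000005
-2 [14.4, 10.9, 9.74, 10.59, 13.52]
-1 [12.97, 8.8, 6.22, 8.5, 11.97]
0 [11.95, 7.01, 2.57, 6.83, 11.16]
1 [12.96, 8.83, 6.18, 8.73, 12.33]
2 [14.71, 11.15, 9.76, 10.7, 13.71]
```

View pics/cmp_s.png

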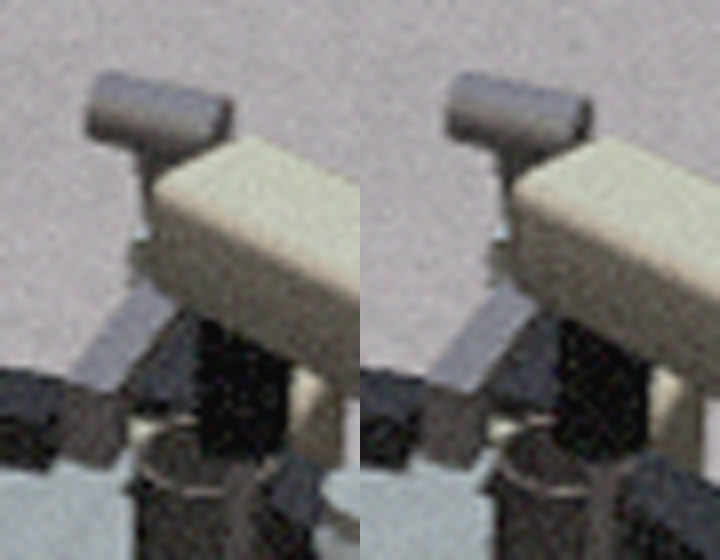

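View pics/cmp_t.png

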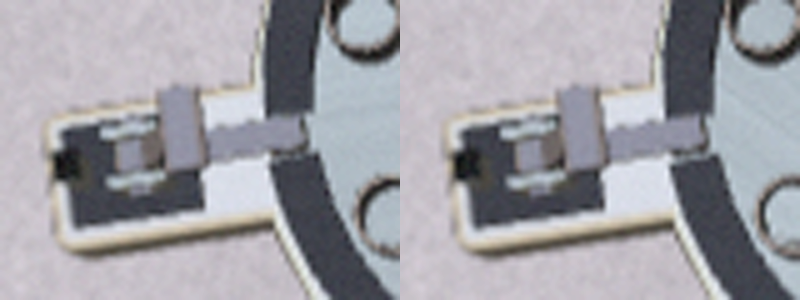

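View pics/t10b.png

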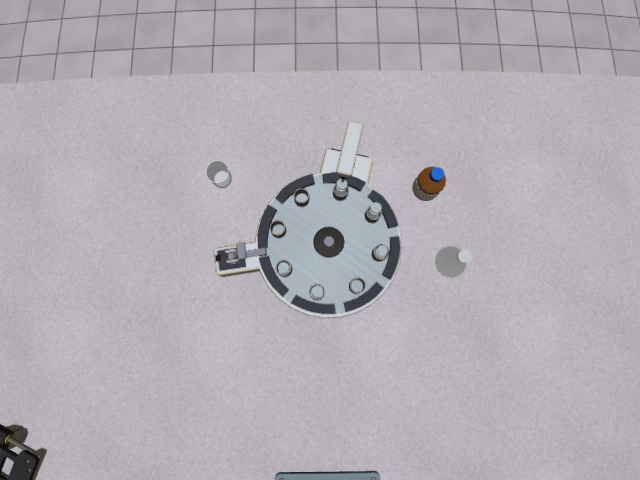

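The pawl's pose matches the start to the pixel in both views, with the nose in the next notch. The beaker, bottle and flask haven't moved, and all five vials are in their cups. Handing in.

```bash
python3 -c "
from h import *
robot.hand_in(); st()"
```

```text
the job is handed in; nothing more can be done
the job is handed in; nothing more can be done
```

I handed the job in at about 23 s of the 64 s allowed. The carousel is back one notch and the pawl is down in the next notch, with nothing picked up. With the gripper shut, I pushed the finger bar outward until the pawl stayed tipped back. I then swept one cup clockwise and pushed the pawl's arm back inward so it dropped in.

**Last checks:**
- **Carousel:** the tooth positions in the top view show a turn of about −44.9°; single teeth ranged from −44.1° to −45.9°.
- **Pawl:** its picture matches the starting one with no pixel shift, which means it is fully down in the notch.
- **Vials and glassware:** all five vials are in their cups, and the flask, bottle and beaker stand where they were.
- **Forces:** every contact-force reading I took was under about 2 N.

**What failed or disagreed:**
- **Fingertip height:** in the pictures the fingertip is about 25 mm above the reported TCP. The first push therefore passed over the bar without touching it; I allowed for the offset from then on.
- **Lock not tested:** I did not push the carousel to test the lock; that rests on the pictures alone.

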